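# Stand the carrier on the vial bin, not in it

## Robot

A 7-joint arm with a two-finger parallel gripper is mounted at the origin on a cart in front of the work surface, level with it; the furniture and walls round the work are solid. World frame = base frame: x ahead of the robot, y to its left, z up, the work surface at z = 0. Lengths are in m, angles in rad, forces in N, time in s.
With the tool pointing down it reaches from about 0.4 to 0.85 m from the base axis. Payload 10.4 kg.
Tool frame: the origin (TCP) lies midway between the tips of the shut fingers; the grasp point (between the pads) lies 19 mm behind it; z points along the fingers, y is the line along which they close (so a half turn about z gives the same grasp; the last joint's range is limited). The gripper opens to 87 mm and grips with 3 to 60 N. Pads are 19 mm wide; open, the fingers measure 117 mm over their backs; the gripper's body (75 mm by 190 mm) begins 51 mm behind the grasp point.
Start: joints at [1.272, 0.332, -0.065, 1.46, 0.022, 1.35, -0.088], TCP at [0.17, -0.601, 0.223] pointing down, gripper open.
Joint ranges: [-2.6, 2.6], [-0.5, 2.12], [-1.47, 1.34], [0.16, 2.42], [-1.27, 4.41], [0.06, 2.06], [-2.6, 2.6]. Speed limits (rad/s): [2.22, 2.22, 2.79, 2.79, 3.14, 3.14, 3.14].

## Interface

Orientations are given as a unit quaternion [x, y, z, w].
In Python, from bench import r gives the robot as it stands.
- The arm moves only by the tool apply_moves, never from a script. Its argument "steps" is a list of rows, each a list of 7 numbers: the turn, a rotation vector about the tool's x, y, z in rad, then the shift along the tool's x, y, z in mm, then the opening, from -1 (shut) to 1 (fully open). In form: [[ax, ay, az, x, y, z, claw], ...]. A call has 1 to 20 rows; each row is the pose to reach, as a shift and turn from the pose commanded when the call began, along the tool's axes at that moment; what a row does not reach only later rows make up. A row lasts 1/12 s, in which the tool goes at most 41.7 mm and 7.16 degrees, less where a joint would pass 70% of its speed; a pose out of reach is approached as far as the arm can. A call with a gripper value outside its range is refused whole. The fingers move at their own pace and stop on an object; "force" is the grip in N (left out, the last holds). Time passes only in rows, so rows that repeat a pose let the fingers close. It gives the time, the measured TCP pose, the force, the opening and the grip force at its end, in the units of the state.
- r.read_state(): the state, without advancing time (a new reading comes with each control period).
- r.camera(name): name is "scene" or "top" or "wrist"; returns a dict with "pixels" (400x640x3 uint8, red, green, blue), "z_map" (400x640 float32, m along the optical axis (not along the pixel's ray), 0 where there is no reading), "fovy" (degrees; the focal length in pixels is half the picture's height over the tangent of half this angle, whatever the lens; pixels are square), "cx", "cy" (the principal point, pixels), "k1" (the pictures are not rectified: a ray, as slopes to the right and down, at radius r is drawn at 1 + k1 r^2 times it, then the intrinsics apply), "position" and "orientation" of the camera in the world. Camera axes: x right, y down, z forward; pixel columns grow to the right and rows downward; lengths in m; the calibration is good to about 2 mm. A picture is of the moment at which its call begins.
- r.close_job(): hands the job in; it is judged then, once.
The state is a dict: "time": time; "joint_positions": joint angles; "joint_vel": joint speeds; "joint_torque": joint torques, N m; "ee_pos": TCP position; "eef_rot": TCP orientation; "ft_force": force on the tool from outside, world axes, zero at the start; "torque": the same for the moment, N m; "width": finger opening in m; "grip_force": force on a finger pad.
Only numpy, scipy, OpenCV 4.12 (cv2) and the standard library are available. Lean on these libraries where they do the work, as an engineer would, in place of code of your own. Each camera call takes 0.05 s, during which the arm holds its last target. There are 200 camera calls.

## Task

The grey carrier with the grip bar belongs on top of the grey bin of vials, but as the two stand now, both with their white cards towards you, it would nest inside and come down on the vials. First push the bin round half a turn on its turntable, so that its card faces straight away from you; then lift the carrier by its bar and set it gently on the bin with its own card towards you, so that its foot sits level on the bin's inner shelves, inside the rim all round. Let go, and leave the vials standing and everything else on the bench where it is.

Things in the scene. Friction and masses are not known exactly. Their poses are not given: they have to be found in the camera images.
- turn_base: Fixed round foot of the turntable, 104 mm across, 12 mm high; origin at the centre of its underside, on the turning axis. Its x axis points away from the robot, y to the robot's left (never turned). On it turns a black plate, 116 mm across, 8 mm thick, that carries the bin.
- lower_bin (a joint): Angle (rad) of the vial bin on its turntable, counter-clockwise from above positive. 0: card straight towards the robot (-x); +pi or -pi: straight away. Turns either way between stops at -3.7 and +3.7; friction about 0.12 N m (2 N pushed near the bin's end); stays where it is left.
- lower_bin_base (a point): Centre of the underside of the vial bin, on the turning axis, 20 mm above the bench; axes turn with the bin (own -x: card side). Plain grey open tub fixed on the turntable, 68 mm high, walls 2.5 mm, floor 3 mm; rim outside 98 (x) by 138 mm (y), foot 80 x 120 mm, walls lean evenly. Holds three loose vials. Push it on the outside of a long wall or its rim, near an end.
- lower_bin_shelf (a point): Centre of the seat in the bin, on the turning axis, level with its four shelves: 61 mm above the bin's underside, 7 mm below its rim. The shelves, 18 mm wide, top the pillars inside the two long walls, at y = -14 and +44 mm in the bin's own frame, and reach from x = 33 mm out to the wall on both sides. Inside the rim the seat measures about 86 (x) by 126 mm (y).
- lower_bin_card (a point): Point on the card side of the vial bin (a white card in a black holder on the outside of a long wall), 46 mm from the turning axis along the bin's own -x, 40 mm above the bin's underside.
- carrier: Loose carrier, about 0.25 kg: a tub like the bin (same size and pillars, with channels outside them) plus a fixed grip bar above its middle. Origin at the centre of its underside, z up; own -x is the card side. Half a turn from the bin's heading, its 80 x 120 mm foot rests on the four shelves with about 3 mm play each way; with the bin's heading it sinks in on to the vials.
- carrier_grip (a point): Centre of the carrier's grip bar, 105 mm above the carrier's underside; axes as the carrier. The bar runs along own y: 104 mm long, 14 mm thick (x), 18 mm high, on two posts at y = -42 and +42 mm. Its underside is 28 mm above the carrier's rim.
- carrier_card (a point): Point on the card side of the carrier (a white card in a black holder on the outside of a long wall), 46 mm from its centre along its own -x, 40 mm above its underside.
- vial0: Small glass vial with a red screw cap standing loose in the bin, 23 mm across, 52 mm high; origin at the centre of its underside, z along its length. Its top is 55 mm above the bin's underside.
- vial1: Small glass vial with a white screw cap standing loose in the bin, 23 mm across, 52 mm high; origin at the centre of its underside, z along its length. Its top is 55 mm above the bin's underside.
- vial2: Small glass vial with a green screw cap standing loose in the bin, 23 mm across, 52 mm high; origin at the centre of its underside, z along its length. Its top is 55 mm above the bin's underside.
- timer: Flat square countdown timer, 66 x 66 x 18 mm, a bystander; origin at the centre of its underside.
- tape_roll: Roll of tape lying flat, 68 mm across, 18 mm high, a bystander; origin at the centre of its underside.
- beaker: Small clear beaker, 57 mm across, 71 mm high, a bystander; origin at the centre of its underside.
- forceps: Steel forceps lying flat, 12 x 122 x 9 mm, a bystander; origin at the centre of its underside.
There are look-alikes about, which are no part of the job. What is shaped like the turn_base but pink is not meant.

How it is judged:
By the outcome, as a careful person would: the job done as asked, in the order asked, and still so for the second after the job is handed in, with the robot touching nothing.
It also fails if it takes over 58 s, if anything falls off the work surface, if the arm or the gripper's body presses on something with over 40 N, if the wrist force passes 120 N, or if a joint passes its speed limit or range.

## Working session

There is one attempt and no reset: what is moved stays moved. The work goes in short steps, Python scripts to look and compute and a tool call to move; the robot and the scene stay as the last step left them, time stands still between calls to the robot, and variables do not carry over. Pictures are saved under pics/ and viewed, at most 10 in all, crops included, and the job is handed in when it is done.

Besides the shell and the picture viewer there is one more tool, called in YAML: its name, and indented under it one key for each argument. apply_moves: Moves the arm, as the interface text tells. Its arguments: {"type":"object","properties":{"steps":{"type":"array","items":{"type":"array","items":{"type":"number"}}},"force":{"type":"number"}},"required":["steps"]}

```bash
ls; mkdir -p pics; cat > h.py <<'E'
import numpy as np, cv2
from scipy.spatial.transform import Rotation as R
from bench import r
def K(c):
    f=200/np.tan(np.radians(c['fovy'])/2); return f
def rays(c,uv):
    f=K(c); uv=np.atleast_2d(uv).astype(float)
    M=np.array([[f,0,c['cx']],[0,f,c['cy']],[0,0,1]])
    p=cv2.undistortPoints(uv[:,None],M,np.array([c['k1'],0,0,0,0.]))[:,0]
    return np.c_[p,np.ones(len(p))]
def rot(c): return R.from_quat(c['orientation']).as_matrix()
def plane(c,uv,z):
    d=rays(c,uv)@rot(c).T; o=np.array(c['position']); return o+d*((z-o[2])/d[:,2])[:,None]
def cloud(c):
    v,u=np.mgrid[:400,:640]; uv=np.c_[u.ravel(),v.ravel()]
    P=rays(c,uv)*c['z_map'].ravel()[:,None]
    return (P@rot(c).T+np.array(c['position'])).reshape(400,640,3)
E
python3 - <<'E'
from h import *
print(r.read_state())
ims=[]
for n in ['scene','top']:
    c=r.camera(n); np.save(f'pics/{n}0.npy',c,allow_pickle=True)
    print(n,{k:c[k] for k in c if k not in('pixels','z_map')})
    cv2.imwrite(f'pics/{n}0.png',c['pixels'][...,::-1])
E
```

```text
pics
{'time': 0.0, 'joint_positions': array([ 1.27238199,  0.33287819, -0.06474277,  1.46092882,  0.02156996,
        1.34991021, -0.08847962]), 'joint_vel': array([-0.00086075,  0.00142056,  0.0010397 , -0.00155519,  0.00023876,
        0.00202854, -0.00120056]), 'joint_torque': array([-5.45932119e-05, -6.23250532e+01,  2.44673219e-02, -3.89888871e+01,
       -6.14184444e-02,  3.97337589e-02,  1.22168326e-04]), 'ee_pos': array([ 0.1701297 , -0.60099552,  0.22175607]), 'eef_rot': array([ 9.90500463e-01,  1.37507533e-01, -1.09784139e-04, -7.06830499e-04]), 'ft_force': array([-0.57668094,  0.8710922 ,  0.0481002 ]), 'torque': array([0.03365159, 0.00760929, 0.01786437]), 'grip_force': 0.0, 'width': 0.08699046018022671}
scene {'fovy': 52.346250291310476, 'cx': 315.32290590528055, 'cy': 207.16345884816198, 'k1': 0.016890460046029076, 'position': array([-0.28095481,  0.63397585,  0.94483423]), 'orientation': array([-0.40842272,  0.80631372, -0.38496162,  0.18669126])}
top {'fovy': 50.73524585401413, 'cx': 318.76246834060487, 'cy': 202.49929868910144, 'k1': -0.0021289493296718287, 'position': array([0.39964604, 0.02232227, 1.68525941]), 'orientation': array([-0.69934963,  0.71324841, -0.03389295,  0.03221915])}
```

View pics/scene0.png

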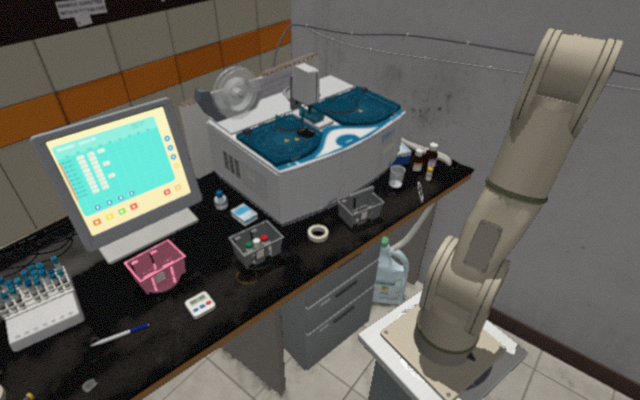

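View pics/top0.png

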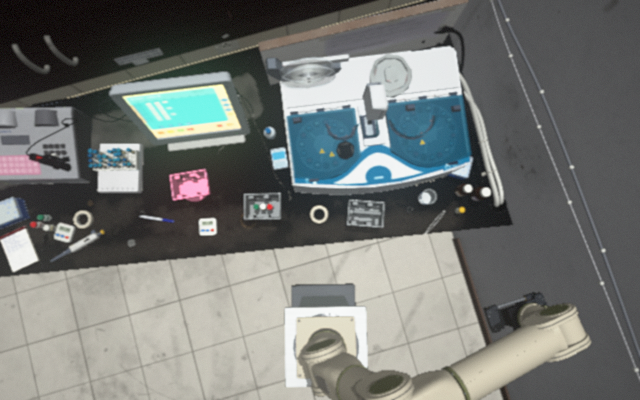

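The grey bin with the red, white and green caps is at scene (256,243), top (262,206). The grey carrier with the bar is at scene (360,207), top (365,213). The pink tub at scene (155,265), top (189,184) is the decoy. The white machine stands close behind both. I'll measure and make one enlarged crop.

```bash
python3 - <<'E'
from h import *
for n in ['scene','top']:
    c=np.load(f'pics/{n}0.npy',allow_pickle=True).item(); P=cloud(c); np.save(f'pics/{n}P.npy',P)
    px=c['pixels'].astype(int)
    for nm,(u,v) in dict(scene=dict(bin=(256,243),car=(360,207)),top=dict(bin=(262,206),car=(365,213)))[n].items():
        s=(slice(v-35,v+36),slice(u-35,u+36)); p=P[s].reshape(-1,3); col=px[s].reshape(-1,3)
        grey=(np.ptp(col,1)<40)
        for lo,hi in ([(.08,.1),(.05,.08)] if nm=='bin' else [(.1,.125),(.06,.075)]):
            m=(p[:,2]>lo)&(p[:,2]<hi); q=p[m]
            if m.sum()>10: print(n,nm,lo,m.sum(),np.percentile(q,[3,50,97],axis=0).round(3).tolist(), cv2.minAreaRect(q[:,:2].astype(np.float32)*1000))
        if nm=='bin':
            hsv=cv2.cvtColor(c['pixels'],cv2.COLOR_RGB2HSV)[s].reshape(-1,3)
            for cn,m in dict(red=((hsv[:,0]<8)|(hsv[:,0]>172))&(hsv[:,1]>120)&(hsv[:,2]>90),green=(abs(hsv[:,0]-65)<20)&(hsv[:,1]>80)).items():
                if m.any(): print(cn,m.sum(),p[m].mean(0).round(3))
    # machine front
    m=(P[...,2]>.08)&(P[...,0]>.5)&(P[...,0]<.8)&(abs(P[...,1])<.5)
    for y in np.arange(-.4,.3,.05):
        mm=m&(abs(P[...,1]-y)<.02)&(P[...,2]>.12)
        if mm.any(): print('y%.2f minx %.3f'%(y,np.percentile(P[mm][:,0],2)),end='; ')
    print()
a=np.load('pics/scene0.npy',allow_pickle=True).item()['pixels'][160:280,200:440]
b=np.load('pics/top0.npy',allow_pickle=True).item()['pixels'][160:250,200:440]
cv2.imwrite('pics/crop.png',cv2.resize(np.vstack([a,b]),None,fx=2.8,fy=2.8,interpolation=cv2.INTER_CUBIC)[...,::-1])
E
```

```text
scene bin 0.08 372 [[0.493, 0.087, 0.081], [0.574, 0.22, 0.086], [0.612, 0.301, 0.094]] ((552.9786376953125, 184.6990966796875), (123.77175903320312, 251.80943298339844), 11.978801727294922)
scene bin 0.05 926 [[0.496, 0.08, 0.051], [0.556, 0.217, 0.067], [0.641, 0.297, 0.079]] ((564.87744140625, 191.27359008789062), (137.2183837890625, 251.40725708007812), 29.02360725402832)
red 42 [0.546 0.205 0.067]
green 132 [0.583 0.236 0.029]
scene car 0.1 320 [[0.498, -0.225, 0.101], [0.586, -0.15, 0.111], [0.596, -0.072, 0.124]] ((544.709228515625, -159.55523681640625), (103.50050354003906, 183.11827087402344), 3.5915939807891846)
scene car 0.06 366 [[0.456, -0.326, 0.061], [0.556, -0.154, 0.066], [0.608, -0.08, 0.074]] ((528.4027099609375, -231.06146240234375), (152.5167236328125, 311.6555480957031), 5.078852653503418)
y-0.40 minx 0.623; y-0.35 minx 0.612; y-0.30 minx 0.603; y-0.25 minx 0.595; y-0.20 minx 0.590; y-0.15 minx 0.585; y-0.10 minx 0.583; y-0.05 minx 0.584; y-0.00 minx 0.586; y0.05 minx 0.590; y0.10 minx 0.596; y0.15 minx 0.783; 
top bin 0.08 227 [[0.492, 0.165, 0.081], [0.544, 0.
[... 263 characters left out ...]
, (98.82036590576172, 201.94557189941406), 3.440312147140503)
red 24 [0.539 0.207 0.075]
green 18 [0.541 0.259 0.076]
top car 0.1 160 [[0.499, -0.264, 0.101], [0.512, -0.158, 0.112], [0.6, -0.047, 0.12]] ((544.2267456054688, -163.33631896972656), (101.61344146728516, 261.3290100097656), 3.944247007369995)
top car 0.06 240 [[0.456, -0.245, 0.061], [0.533, -0.166, 0.067], [0.597, -0.09, 0.074]] ((522.5289306640625, -168.51629638671875), (147.9556427001953, 273.310546875), 4.131072044372559)
y-0.40 minx 0.625; y-0.35 minx 0.614; y-0.30 minx 0.605; y-0.25 minx 0.597; y-0.20 minx 0.591; y-0.15 minx 0.586; y-0.10 minx 0.585; y-0.05 minx 0.586; y-0.00 minx 0.588; y0.05 minx 0.592; y0.10 minx 0.597;
```

View pics/crop.png

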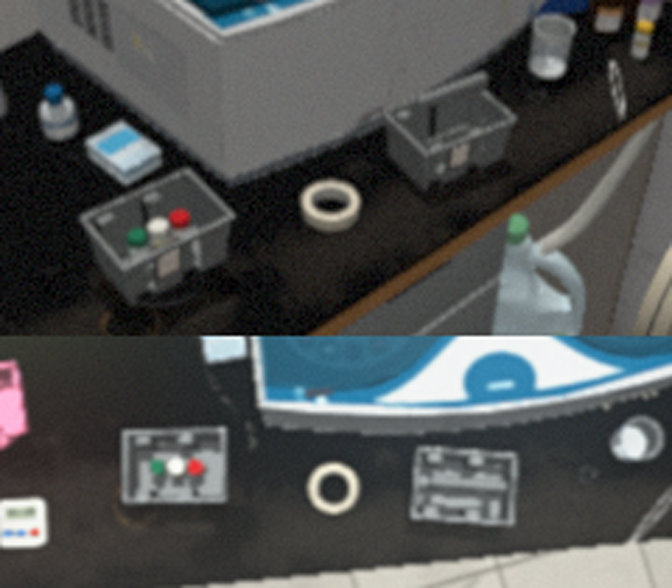

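The crop shows the grey bin with its red, white and green caps (crop 175,470). The grey carrier with the bar is at crop (465,485), and the tape roll sits between them. Both white cards face the robot. The grey pair fits the description, since the pink tub is excluded. Next I'll get the poses and the clearance to the machine.

```bash
cat >> h.py <<'E'
def pose(): 
    s=r.read_state(); return np.array(s['ee_pos']),R.from_quat(s['eef_rot'])
def down(yawy,tilt=0):
    "tool pointing down, tool y at world yaw yawy (deg)"
    a=np.radians(yawy); y=np.array([np.cos(a),np.sin(a),0]); z=np.array([0,0,-1.]); x=np.cross(y,z)
    return R.from_matrix(np.c_[x,y,z])
def row(p,yawy,frm=None):
    p0,R0=frm or pose(); Rt=down(yawy)
    return (R0.inv()*Rt).as_rotvec().round(3).tolist()+(R0.inv().apply(np.array(p)-p0)*1000).round(1).tolist()
E
python3 - <<'E'
from h import *
c=np.load('pics/top0.npy',allow_pickle=True).item(); P=np.load('pics/topP.npy')
def crop(x,y): return [200+(x+.5)/2.8-.5,160+(y-336+.5)/2.8-.5]
for nm,q,z in [('bin',[(122,429),(227,427),(229,502),(122,503)],.088),('car',[(418,447),(517,451),(514,525),(411,520)],.068)]:
    w=plane(c,[crop(*a) for a in q],z); print(nm,w.round(3).tolist(),w.mean(0).round(4))
print('timer',plane(c,[207,227],.018),'tape',plane(c,[319,214],.018))
S=np.load('pics/sceneP.npy')
for y in(-.2,-.15,-.1):
    for Q,n in((P,'top'),(S,'sc')):
        q=Q[(abs(Q[...,1]-y)<.012)&(Q[...,0]>.35)&(Q[...,0]<.75)]
        print(n,y,[(round(z,2),round(float(q[(abs(q[:,2]-z)<.01)][:,0].min()),3),round(float(q[(abs(q[:,2]-z)<.01)][:,0].max()),3)) for z in (0,.05,.11,.15,.2,.25,.3) if (abs(q[:,2]-z)<.01).any()])
print('now', pose()[0], 'row', row([.40,-.22,.30],0))
E
```

```text
bin [[0.592, 0.304, 0.088], [0.592, 0.161, 0.088], [0.49, 0.16, 0.088], [0.491, 0.304, 0.088]] [0.5411 0.2323 0.088 ]
car [[0.561, -0.1, 0.068], [0.553, -0.236, 0.068], [0.452, -0.228, 0.068], [0.461, -0.087, 0.068]] [ 0.5068 -0.1627  0.068 ]
timer [[0.46752374 0.45984501 0.018     ]] tape [[0.51024571 0.01678685 0.018     ]]
top -0.2 [(0, 0.408, 0.596), (0.05, 0.461, 0.593), (0.11, 0.496, 0.593), (0.15, 0.592, 0.593), (0.2, 0.592, 0.593), (0.25, 0.591, 0.75)]
sc -0.2 [(0, 0.407, 0.591), (0.05, 0.456, 0.597), (0.11, 0.496, 0.596), (0.15, 0.59, 0.597), (0.2, 0.591, 0.595), (0.25, 0.592, 0.743)]
top -0.15 [(0, 0.404, 0.589), (0.05, 0.466, 0.588), (0.11, 0.501, 0.588), (0.15, 0.586, 0.589), (0.2, 0.587, 0.588), (0.25, 0.585, 0.743)]
sc -0.15 [(0, 0.403, 0.607), (0.05, 0.46, 0.592), (0.11, 0.502, 0.59), (0.15, 0.584, 0.592), (0.2, 0.585, 0.592), (0.25, 0.584, 0.748), (0.3, 0.749, 0.749)]
top -0.1 [(0, 0.401, 0.586), (0.05, 0.467, 0.584), (0.11, 0.509, 0.586), (0.15, 0.584, 0.585), (0.2, 0.585, 0.586), (0.25, 0.586, 0.733)]
sc -0.1 [(0, 0.398, 0.611), (0.05, 0.466, 0.59), (0.11, 0.505, 0.59), (0.15, 0.583, 0.59), (0.2, 0.583, 0.59), (0.25, 0.581, 0.674), (0.3, 0.75, 0.75)]
now [ 0.17009817 -0.601058    0.22180429] row [-0.001, -0.001, -1.295, 325.0, -304.1, -77.8]
```

```bash
python3 - <<'E'
from h import *
print('A', row([.42,-.3,.30],-20)); 
E
```

```text
A [-0.001, -0.001, -0.946, 322.4, -221.7, -77.9]
```

apply_moves:
  steps:
    - [0,0,-0.12,40,-28,-15,0]
    - [0,0,-0.24,75,-50,-30,-1]
    - [0,0,-0.36,110,-75,-45,-1]
    - [0,0,-0.48,145,-100,-55,-1]
    - [0,0,-0.6,180,-124,-65,-1]
    - [0,0,-0.72,215,-148,-72,-1]
    - [0,0,-0.83,250,-172,-78,-1]
    - [0,0,-0.946,285,-196,-78,-1]
    - [0,0,-0.946,322,-222,-78,-1]
    - [0,0,-0.946,322,-222,-78,-1]
    - [0,0,-0.946,322,-222,-78,-1]
    - [0,0,-0.946,322,-222,-78,-1]

```text
time: 1.1
ee_pos: [0.4204, -0.2987, 0.3004]
eef_rot: [0.818, 0.575, -0.0, -0.0]
ft_force: [-1.0, -1.3, 0.5]
width: 0.0149
grip_force: 0.0
```

```bash
python3 - <<'E'
from h import *
p,q=pose(); print(p,q.as_matrix().round(3).tolist(),r.read_state()['joint_positions'].round(2))
print('B', row([.44,.2,.30],75)); 
E
```

```text
[ 0.42038626 -0.29866647  0.30036564] [[0.339, 0.941, -0.0], [0.941, -0.339, 0.0], [0.0, -0.0, -1.0]] [ 0.93  0.08 -0.43  1.6   0.04  1.46  0.16]
B [-0.0, -0.0, -1.654, 475.8, -150.4, 0.4]
```

apply_moves:
  steps:
    - [0,0,-0.12,40,-13,0,-1]
    - [0,0,-0.24,79,-25,0,-1]
    - [0,0,-0.36,118,-37,0,-1]
    - [0,0,-0.48,158,-50,0,-1]
    - [0,0,-0.6,197,-62,0,-1]
    - [0,0,-0.72,236,-75,0,-1]
    - [0,0,-0.84,276,-87,0,-1]
    - [0,0,-0.96,315,-100,0,-1]
    - [0,0,-1.08,354,-112,0,-1]
    - [0,0,-1.2,394,-125,0,-1]
    - [0,0,-1.32,433,-137,0,-1]
    - [0,0,-1.44,476,-150,0,-1]
    - [0,0,-1.56,476,-150,0,-1]
    - [0,0,-1.654,476,-150,0,-1]
    - [0,0,-1.654,476,-150,0,-1]
    - [0,0,-1.654,476,-150,0,-1]

```text
time: 2.43
ee_pos: [0.4419, 0.1971, 0.3002]
eef_rot: [0.135, 0.991, -0.0, -0.0]
ft_force: [-0.1, 0.5, -0.8]
width: 0.0006
grip_force: 0.0
```

```bash
python3 - <<'E'
from h import *
p,q=pose(); print(p,q.as_matrix().round(3).tolist(),r.read_state()['joint_positions'].round(2))
c=r.camera('wrist'); np.save('pics/w1.npy',c,allow_pickle=True)
print({k:c[k] for k in c if k not in('pixels','z_map')})
cv2.imwrite('pics/w1.png',c['pixels'][...,::-1])
E
```

```text
[0.44187385 0.19712844 0.30023974] [[-0.963, 0.268, -0.0], [0.268, 0.963, -0.0], [0.0, -0.001, -1.0]] [ 0.44  0.05 -0.97  1.65  0.04  1.46  0.77]
{'fovy': 63.39187295566158, 'cx': 317.8169889112175, 'cy': 200.59237180262517, 'k1': -0.02226831806175391, 'position': array([0.37653572, 0.2157861 , 0.46301208]), 'orientation': array([0.78978295, 0.60047907, 0.07549039, 0.0998448 ])}
```

View pics/w1.png

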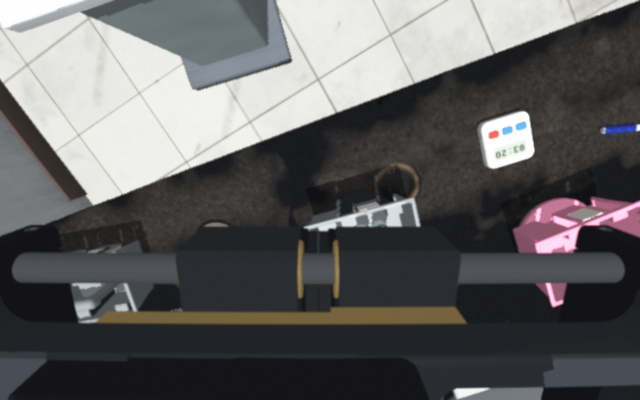

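The wrist picture shows the black gripper, its body lying wide along the closing axis. The bin is at (370,215), half hidden under it, the timer at (505,140) and the pink decoy at (580,230). The bin position from the top view is good enough to start pushing.

```bash
python3 - <<'E'
from h import *
print(row([.465,.282,.30],90)); print(row([.465,.282,.065],90))
E
```

```text
[-0.001, -0.0, -0.272, 0.5, 88.0, 0.3]
[-0.001, -0.0, -0.272, 0.5, 88.1, 235.3]
```

apply_moves:
  steps:
    - [0,0,-0.09,0,30,0,-1]
    - [0,0,-0.18,0,60,0,-1]
    - [0,0,-0.272,0,88,0,-1]
    - [0,0,-0.272,0,88,35,-1]
    - [0,0,-0.272,0,88,75,-1]
    - [0,0,-0.272,0,88,115,-1]
    - [0,0,-0.272,0,88,155,-1]
    - [0,0,-0.272,0,88,190,-1]
    - [0,0,-0.272,0,88,220,-1]
    - [0,0,-0.272,0,88,235,-1]
    - [0,0,-0.272,0,88,235,-1]
    - [0,0,-0.272,0,88,235,-1]

```text
time: 3.48
ee_pos: [0.465, 0.2832, 0.0661]
eef_rot: [-0.002, 1.0, -0.0, -0.0]
ft_force: [0.3, 0.4, 1.3]
width: 0.0006
grip_force: 0.0
```

```bash
python3 - <<'E'
from h import *
p,q=pose();print(p, q.as_matrix()[:,1], r.read_state()['joint_positions'].round(2))
c=np.array([.541,.232])
for f in list(range(0,96,5)):
    a=-np.radians(f); o=np.array([-59,50]); o=np.array([[np.cos(a),-np.sin(a)],[np.sin(a),np.cos(a)]])@o/1000
    print(f,row([*(c+o),.065],90-f))
E
```

```text
[0.4649574  0.2831705  0.06614984] [-4.27198836e-03  9.99990874e-01 -3.67770814e-05] [ 0.15  0.47 -0.94  1.81  0.43  1.08  0.63]
0 [-0.0, -0.0, 0.004, -17.0, -1.2, 1.1]
5 [-0.0, -0.0, 0.092, -21.6, 3.7, 1.1]
10 [-0.0, -0.0, 0.179, -26.7, 8.2, 1.1]
15 [-0.0, -0.0, 0.266, -32.0, 12.3, 1.1]
20 [-0.0, -0.0, 0.353, -37.8, 15.8, 1.1]
25 [-0.0, -0.0, 0.441, -43.8, 18.9, 1.1]
30 [-0.0, -0.0, 0.528, -50.0, 21.4, 1.1]
35 [-0.0, -0.0, 0.615, -56.5, 23.4, 1.1]
40 [-0.0, -0.0, 0.702, -63.1, 24.8, 1.1]
45 [-0.0, -0.0, 0.79, -69.8, 25.6, 1.1]
50 [-0.0, -0.0, 0.877, -76.5, 25.8, 1.1]
55 [-0.0, -0.0, 0.964, -83.3, 25.5, 1.1]
60 [-0.0, -0.0, 1.051, -89.9, 24.5, 1.1]
65 [-0.0, -0.0, 1.139, -96.5, 23.0, 1.1]
70 [-0.0, -0.0, 1.226, -102.9, 20.9, 1.1]
75 [-0.0, -0.0, 1.313, -109.1, 18.3, 1.1]
80 [-0.0, -0.0, 1.401, -115.1, 15.1, 1.1]
85 [-0.0, -0.0, 1.488, -120.8, 11.4, 1.1]
90 [-0.0, -0.0, 1.575, -126.1, 7.3, 1.1]
95 [-0.0, -0.0, 1.662, -131.0, 2.7, 1.1]
```

apply_moves:
  steps:
    - [0,0,0,-10,0,0,-1]
    - [0,0,0,-16,-1,0,-1]
    - [0,0,0.05,-19,1,0,-1]
    - [0,0,0.092,-21.5,3.5,0,-1]
    - [0,0,0.179,-26.5,8,0,-1]
    - [0,0,0.266,-32,12,0,-1]
    - [0,0,0.353,-38,16,0,-1]
    - [0,0,0.441,-44,19,0,-1]
    - [0,0,0.528,-50,21.5,0,-1]
    - [0,0,0.615,-56.5,23.5,0,-1]
    - [0,0,0.702,-63,25,0,-1]
    - [0,0,0.79,-70,25.5,0,-1]
    - [0,0,0.877,-76.5,26,0,-1]
    - [0,0,0.964,-83.5,25.5,0,-1]
    - [0,0,1.051,-90,24.5,0,-1]
    - [0,0,1.139,-96.5,23,0,-1]
    - [0,0,1.226,-103,21,0,-1]
    - [0,0,1.29,-107.5,19,0,-1]
    - [0,0,1.34,-111,17.5,0,-1]
    - [0,0,1.34,-111,17.5,0,-1]

```text
time: 5.15
ee_pos: [0.5779, 0.3033, 0.0675]
eef_rot: [0.62, 0.785, 0.003, 0.0]
ft_force: [1.9, 5.0, -2.5]
width: 0.0002
grip_force: 2.2
```

```bash
python3 - <<'E'
from h import *
p,q=pose();print(p, q.as_matrix()[:,1], r.read_state()['joint_positions'].round(2),r.read_state()['ft_force'])
c=np.array([.541,.232])
p0=(np.array([p[0],p[1],p[2]]),q)
for f in list(range(80,96,5)):
    a=-np.radians(f); o=np.array([-59,50]); o=np.array([[np.cos(a),-np.sin(a)],[np.sin(a),np.cos(a)]])@o/1000
    print(f,row([*(c+o),.065],90-f))
c=r.camera('top'); cv2.imwrite('pics/t2.png',cv2.resize(c['pixels'][160:250,200:400],None,fx=4,fy=4,interpolation=cv2.INTER_CUBIC)[...,::-1])
E
```

```text
[0.57791201 0.30330206 0.06753692] [0.97293523 0.23102826 0.00479296] [-0.11  0.58 -0.6   1.53  0.35  1.13 -0.55] [ 1.93357329  5.04125307 -2.45120662]
80 [0.005, -0.003, 0.059, -4.9, 1.0, 2.5]
85 [0.005, -0.003, 0.146, -9.7, 5.6, 2.5]
90 [0.004, -0.004, 0.233, -15.0, 9.9, 2.5]
95 [0.004, -0.004, 0.32, -20.6, 13.6, 2.5]
```

View pics/t2.png

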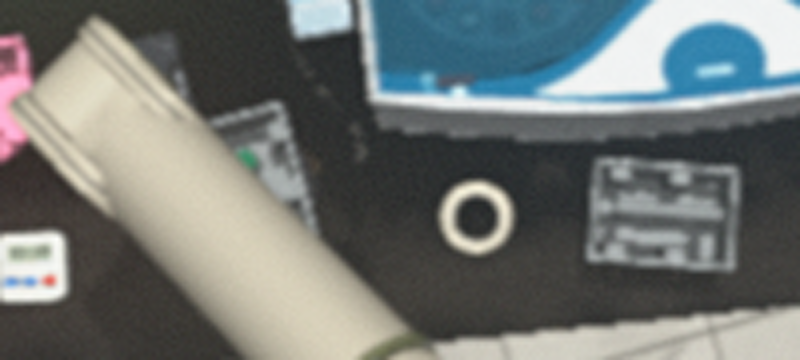

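The top view shows the bin turned about 75° clockwise, with the green cap at (247,158). The carrier is at (663,215) and the tape at (477,218), both where they were. I'll push on to about 105°, then back off and lift.

apply_moves:
  steps:
    - [0,0,0.059,-5,1,0,-1]
    - [0,0,0.146,-9.5,5.5,0,-1]
    - [0,0,0.233,-15,10,0,-1]
    - [0,0,0.32,-20.5,13.5,0,-1]
    - [0,0,0.407,-26.5,17,0,-1]
    - [0,0,0.45,-29.5,18.5,0,-1]
    - [0,0,0.495,-32.5,19.5,0,-1]
    - [0,0,0.495,-32.5,19.5,0,-1]
    - [0,0,0.495,-28,22,0,-1]
    - [0,0,0.495,-20,27,0,-1]
    - [0,0,0.495,-15,29,-15,-1]
    - [0,0,0.495,-15,29,-50,-1]
    - [0,0,0.495,-15,29,-90,-1]
    - [0,0,0.495,-15,29,-130,-1]
    - [0,0,0.495,-15,29,-150,-1]
    - [0,0,0.495,-15,29,-150,-1]

```text
time: 6.53
ee_pos: [0.6092, 0.2958, 0.2228]
eef_rot: [0.792, 0.61, 0.005, 0.001]
ft_force: [0.0, 0.3, -0.4]
width: 0.0006
grip_force: 0.0
```

```bash
python3 - <<'E'
from h import *
p,q=pose();print(p, q.as_matrix()[:,1], r.read_state()['joint_positions'].round(2),r.read_state()['ft_force'])
c=np.array([.541,.232])
for f in (95,105):
  for o in ([85,-50],[59,-50]):
    a=-np.radians(f); o=np.array([[np.cos(a),-np.sin(a)],[np.sin(a),np.cos(a)]])@np.array(o)/1000
    print(f,c+o,row([*(c+o),.22],90-f),row([*(c+o),.065],90-f))
E
```

```text
[0.60920679 0.29583056 0.22280338] [ 0.96690077 -0.25506367  0.00673917] [-0.16  0.49 -0.52  1.29  0.24  1.41 -0.93] [ 0.01439639  0.3469731  -0.40672166]
95 [0.48378203 0.15168124] [0.007, -0.006, -0.171, -171.4, -84.5, 1.1] [0.007, -0.006, -0.171, -172.4, -85.6, 156.1]
95 [0.48604808 0.1775823 ] [0.007, -0.006, -0.171, -145.8, -88.9, 1.3] [0.007, -0.006, -0.171, -146.8, -90.0, 156.3]
105 [0.47070409 0.16283726] [0.007, -0.006, 0.004, -163.9, -100.0, 1.1] [0.007, -0.006, 0.004, -164.9, -101.1, 156.1]
105 [0.47743339 0.18795133] [0.007, -0.006, 0.004, -137.9, -99.9, 1.2] [0.007, -0.006, 0.004, -138.9, -101.0, 156.2]
```

apply_moves:
  steps:
    - [0,0,0,-36,-22,0,-1]
    - [0,0,0,-71,-44,0,-1]
    - [0,0,0,-106,-66,0,-1]
    - [0,0,0,-140,-86,0,-1]
    - [0.007,-0.006,0,-165,-100,10,-1]
    - [0.007,-0.006,0,-165,-101,50,-1]
    - [0.007,-0.006,0,-165,-101,90,-1]
    - [0.007,-0.006,0,-165,-101,125,-1]
    - [0.007,-0.006,0,-165,-101,150,-1]
    - [0.007,-0.006,0,-165,-101,156,-1]
    - [0.007,-0.006,0,-165,-101,156,-1]

```text
time: 7.45
ee_pos: [0.4665, 0.1601, 0.0584]
eef_rot: [0.792, 0.61, -0.006, -0.002]
ft_force: [-0.1, -0.2, 0.4]
width: 0.0007
grip_force: 0.0
```

```bash
python3 - <<'E'
from h import *
p,q=pose();print(p, q.as_matrix()[:,1], r.read_state()['joint_positions'].round(2),r.read_state()['ft_force'])
c=np.array([.541,.232])
for f in range(105,181,5):
    a=-np.radians(f); o=np.array([[np.cos(a),-np.sin(a)],[np.sin(a),np.cos(a)]])@np.array([59,-50])/1000
    print(f,row([*(c+o),.065],90-f))
E
```

```text
[0.46645827 0.16011582 0.05842843] [ 0.96700096 -0.2545759  -0.01001308] [ 0.06  0.26 -0.53  1.95  0.16  0.98 -0.81] [-0.11985662 -0.22317012  0.42873529]
105 [-0.01, 0.007, 0.004, 29.7, 3.5, -6.8]
110 [-0.01, 0.008, 0.092, 34.3, -1.5, -6.8]
115 [-0.009, 0.008, 0.179, 39.3, -6.0, -6.8]
120 [-0.009, 0.009, 0.266, 44.7, -10.0, -6.8]
125 [-0.009, 0.009, 0.353, 50.4, -13.6, -6.8]
130 [-0.008, 0.009, 0.441, 56.4, -16.7, -6.8]
135 [-0.008, 0.01, 0.528, 62.7, -19.2, -6.8]
140 [-0.007, 0.01, 0.615, 69.1, -21.2, -6.9]
145 [-0.007, 0.011, 0.703, 75.7, -22.6, -6.9]
150 [-0.007, 0.011, 0.79, 82.4, -23.4, -6.9]
155 [-0.006, 0.011, 0.877, 89.2, -23.6, -7.0]
160 [-0.006, 0.012, 0.964, 95.9, -23.3, -7.0]
165 [-0.005, 0.012, 1.052, 102.6, -22.3, -7.1]
170 [-0.005, 0.012, 1.139, 109.2, -20.8, -7.2]
175 [-0.004, 0.013, 1.226, 115.6, -18.7, -7.2]
180 [-0.004, 0.013, 1.313, 121.8, -16.1, -7.3]
```

apply_moves:
  steps:
    - [0,0,0,12,2,-5,-1]
    - [-0.01,0.007,0.004,24,3.5,-7,-1]
    - [-0.01,0.007,0.004,30,3.5,-7,-1]
    - [-0.01,0.008,0.05,32,1,-7,-1]
    - [-0.01,0.008,0.092,34.5,-1.5,-7,-1]
    - [-0.01,0.008,0.179,39.5,-6,-7,-1]
    - [-0.01,0.009,0.266,44.5,-10,-7,-1]
    - [-0.01,0.009,0.353,50.5,-13.5,-7,-1]
    - [-0.01,0.009,0.441,56.5,-16.5,-7,-1]
    - [-0.01,0.01,0.528,62.5,-19,-7,-1]
    - [-0.01,0.01,0.615,69,-21,-7,-1]
    - [-0.01,0.01,0.703,75.5,-22.5,-7,-1]
    - [-0.01,0.01,0.79,82.5,-23.5,-7,-1]
    - [-0.01,0.01,0.877,89,-23.5,-7,-1]
    - [-0.01,0.01,0.964,96,-23.5,-7,-1]
    - [-0.01,0.01,1.052,102.5,-22.5,-7,-1]
    - [-0.01,0.01,1.139,109,-21,-7,-1]
    - [-0.01,0.01,1.18,112.5,-20,-7,-1]
    - [-0.01,0.01,1.226,115.5,-18.5,-7,-1]
    - [-0.01,0.01,1.226,115.5,-18.5,-7,-1]

```text
time: 9.12
ee_pos: [0.4797, 0.2786, 0.0678]
eef_rot: [0.999, 0.043, 0.003, 0.002]
ft_force: [-1.1, 0.2, 0.6]
width: 0.0008
grip_force: 0.1
```

```bash
python3 - <<'E'
from h import *
p,q=pose();print(p, q.as_matrix()[:,1], r.read_state()['joint_positions'].round(2),r.read_state()['ft_force'])
P=p
print('back',row([P[0]-.03,P[1],.065],-87)); print('up',row([P[0]-.03,P[1],.35],-90)); print('view',row([.68,.232,.35],-90))
E
```

```text
[0.47966489 0.27858613 0.06780936] [ 0.08594808 -0.99629135  0.0040592 ] [-0.28  0.35 -0.39  1.81  0.16  1.01 -2.22] [-1.05511485  0.16268375  0.61204588]
back [0.004, -0.006, 0.034, -29.9, -2.6, 2.6]
up [0.004, -0.006, 0.086, -28.1, -1.4, -282.4]
view [0.004, -0.006, 0.086, 197.4, 64.8, -280.7]
```

apply_moves:
  steps:
    - [0,0,0,-15,0,0,-1]
    - [0,0,0,-30,0,-10,-1]
    - [0,0,0.05,-40,0,-50,-1]
    - [0,0,0.086,-50,15,-90,-1]
    - [0,0,0.086,-60,30,-130,-1]
    - [0,0,0.086,-60,40,-170,-1]
    - [0,0,0.086,-60,45,-210,-1]
    - [0,0,0.086,-60,45,-250,-1]
    - [0,0,0.086,-60,45,-285,-1]
    - [0,0,0.086,-60,45,-285,-1]
    - [0,0,0.086,-60,45,-285,-1]
    - [0,0,0.086,-60,45,-285,-1]

```text
time: 10.12
ee_pos: [0.4216, 0.2281, 0.3515]
eef_rot: [1.0, 0.001, 0.003, 0.002]
ft_force: [-0.4, -0.1, -1.3]
width: 0.0004
grip_force: 0.0
```

```bash
python3 - <<'E'
from h import *
p,q=pose();print(p)
c=r.camera('wrist'); np.save('pics/w2.npy',c,allow_pickle=True)
print(c['position'],rot(c).round(2).tolist())
cv2.imwrite('pics/w2.png',c['pixels'][...,::-1])
E
```

```text
[0.42158935 0.22808127 0.35145122]
[0.48793698 0.22956325 0.51459972] [[0.0, -0.97, -0.24], [-1.0, -0.0, -0.01], [0.01, 0.24, -0.97]]
```

View pics/w2.png

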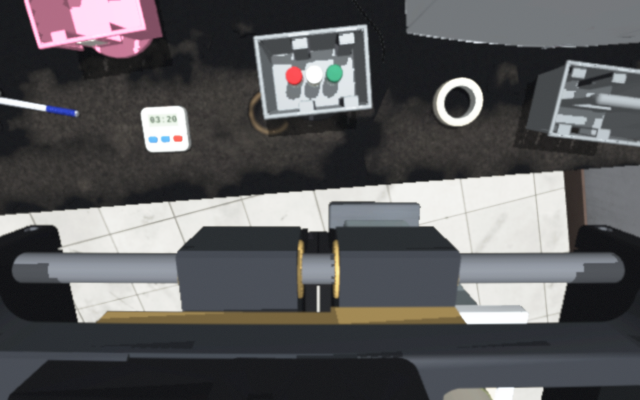

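The wrist view from the front shows the bin at (313,72), nearly half turned. Its rim corners are at about (254,36), (367,26), (372,108) and (263,118), and all three vials are standing. The timer (165,128), tape (458,102) and carrier (600,100) are unmoved. Now the bin's angle and centre.

```bash
cat >> h.py <<'E'
def rim(c,ctr,zr,rad=.12,dz=.012):
    "rim rectangle: depth mask near rim height, outer contour cast on plane zr"
    P=cloud(c); m=(abs(P[...,2]-zr)<dz)&(np.hypot(P[...,0]-ctr[0],P[...,1]-ctr[1])<rad)
    m=cv2.morphologyEx(m.astype(np.uint8),cv2.MORPH_CLOSE,np.ones((3,3)))
    k=max(cv2.findContours(m,cv2.RETR_EXTERNAL,cv2.CHAIN_APPROX_NONE)[0],key=cv2.contourArea)
    w=plane(c,k[:,0],zr)[:,:2]*1000
    return cv2.minAreaRect(w.astype(np.float32)),cv2.boundingRect(k)
def side(c,uv0,uv1,zr,n=15):
    "sub-pixel outer edge between two approx pixels is found by gradient; returns line fit on plane"
    g=cv2.GaussianBlur(cv2.cvtColor(c['pixels'],cv2.COLOR_RGB2GRAY),(3,3),0).astype(np.float32)
    a,b=np.array(uv0,float),np.array(uv1,float); t=(b-a)/np.linalg.norm(b-a); nrm=np.array([t[1],-t[0]]) # outward (clockwise order)
    s=np.arange(-6,6.01,.25); out=[]
    for f in np.linspace(.1,.9,n):
        q=a+f*(b-a)+s[:,None]*nrm
        v=cv2.remap(g,q[:,0].astype(np.float32)[None],q[:,1].astype(np.float32)[None],cv2.INTER_LINEAR)[0]
        d=np.diff(v); out.append(q[d.argmin()])
    w=plane(c,np.array(out),zr)[:,:2].astype(np.float32)
    return cv2.fitLine(w,cv2.DIST_HUBER,0,.001,.001).ravel()
def rect(c,corners,zr):
    L=[side(c,corners[i],corners[(i+1)%4],zr) for i in range(4)]
    X=[]
    for i in range(4):
        a,b=L[i-1],L[i]; t=np.linalg.solve(np.c_[a[:2],-b[:2]],b[2:]-a[2:]); X.append(a[2:]+t[0]*a[:2])
    X=np.array(X); ang=[np.degrees(np.arctan2(l[1],l[0])) for l in L]
    return X.mean(0),ang,[np.linalg.norm(X[i]-X[(i+1)%4]) for i in range(4)],X
E
python3 - <<'E'
from h import *
c=np.load('pics/w2.npy',allow_pickle=True).item()
print(rim(c,(.541,.232),.088))
print(rect(c,[(254,36),(367,26),(372,108),(263,118)],.088))
print(plane(c,[458,102],.018))
E
```

```text
(((544.751220703125, 232.92202758789062), (98.1740951538086, 138.6962432861328), 5.8275651931762695), (254, 24, 118, 95))
(array([0.54472536, 0.23280591], dtype=float32), [np.float32(-84.17643), np.float32(5.9277616), np.float32(-83.88053), np.float32(5.776693)], [np.float32(0.1377394), np.float32(0.097105704), np.float32(0.13799784), np.float32(0.09781823)], array([[0.5862144 , 0.30628872],
       [0.6001902 , 0.16926017],
       [0.50360376, 0.15923163],
       [0.48889294, 0.29644313]], dtype=float32))
[[0.51442344 0.01949374 0.018     ]]
```

```bash
python3 - <<'E'
from h import *
for p in ([.455,.283,.066],[.4847,.283,.066]): print(row(p,-90))
E
```

```text
[0.006, -0.005, 0.002, 32.4, -56.7, 284.4]
[0.006, -0.005, 0.002, 62.1, -56.6, 284.6]
```

apply_moves:
  steps:
    - [0,0,0,20,-30,20,-1]
    - [0,0,0,32,-56,50,-1]
    - [0,0,0,32,-56.5,90,-1]
    - [0,0,0,32,-56.5,130,-1]
    - [0,0,0,32,-56.5,170,-1]
    - [0,0,0,32,-56.5,210,-1]
    - [0.006,-0.005,0,32,-56.5,250,-1]
    - [0.006,-0.005,0,32,-56.5,280,-1]
    - [0.006,-0.005,0,34,-56.5,284,-1]
    - [0.006,-0.005,0,42,-56.5,284,-1]
    - [0.006,-0.005,0,50,-56.5,284,-1]
    - [0.006,-0.005,0,54,-56.5,284,-1]
    - [0.006,-0.005,0,57,-56.5,284,-1]
    - [0.006,-0.005,0,60,-56.5,284,-1]
    - [0.006,-0.005,0,62,-56.5,284,-1]
    - [0.006,-0.005,0,62,-56.5,284,-1]
    - [0.006,-0.005,0,62,-56.5,284,-1]

```text
time: 11.58
ee_pos: [0.4847, 0.2854, 0.0687]
eef_rot: [1.0, 0.001, 0.0, -0.002]
ft_force: [-6.1, 5.7, 1.3]
width: 0.0004
grip_force: 2.9
```

```bash
python3 - <<'E'
from h import *
print(pose()[0],r.read_state()['ft_force'])
c=r.camera('top'); print(rim(c,(.543,.232),.088)[0])
print(row([.42,.2281,.35],-90))
E
```

```text
[0.48472487 0.28544748 0.06873666] [-6.10918018  5.67346989  1.27806025]
((542.3440551757812, 233.10171508789062), (137.91123962402344, 95.36213684082031), 88.87769317626953)
[-0.004, -0.0, 0.003, -64.7, 56.1, -281.5]
```

apply_moves:
  steps:
    - [0,0,0,-10,0,0,-1]
    - [0,0,0,-28,0,0,-1]
    - [0,0,0,-40,10,-35,-1]
    - [0,0,0,-55,30,-75,-1]
    - [0,0,0,-65,56,-115,-1]
    - [0,0,0,-65,56,-155,-1]
    - [0,0,0,-65,56,-195,-1]
    - [0,0,0,-65,56,-235,-1]
    - [0,0,0,-65,56,-265,-1]
    - [0,0,0,-65,56,-281,-1]
    - [0,0,0,-65,56,-281,-1]
    - [0,0,0,-65,56,-281,-1]

```text
time: 12.63
ee_pos: [0.4203, 0.2268, 0.3494]
eef_rot: [1.0, 0.0, 0.002, -0.001]
ft_force: [-0.4, 0.4, -1.2]
width: 0.0005
grip_force: 0.0
```

```bash
python3 - <<'E'
from h import *
p,q=pose();print(p)
c=r.camera('wrist'); np.save('pics/w3.npy',c,allow_pickle=True)
k=rim(c,(.5447,.2329),.088); print(k)
b=cv2.boxPoints(k[0])/1000
# project helper
def proj(c,X):
    f=K(c); M=np.array([[f,0,c['cx']],[0,f,c['cy']],[0,0,1]]); Rw=rot(c).T
    return cv2.projectPoints(np.atleast_2d(X).astype(float),cv2.Rodrigues(Rw)[0],-Rw@np.array(c['position']),M,np.array([c['k1'],0,0,0,0.]))[0][:,0]
uv=proj(c,np.c_[b,np.full(4,.088)])
ctr=uv.mean(0); uv=uv[np.argsort(np.arctan2(*(uv-ctr).T[::-1]))]; print(rect(c,uv,.088)[:3])
print(row([.44,-.1,.35],-90))
E
```

```text
[0.42029411 0.22683358 0.34943843]
(((544.825439453125, 232.90921020507812), (96.45673370361328, 138.44671630859375), 0.016610080376267433), (257, 28, 115, 84))
(array([0.5446939 , 0.23266068], dtype=float32), [np.float32(-89.97617), np.float32(0.6254499), np.float32(-89.83394), np.float32(0.32481834)], [np.float32(0.1376778), np.float32(0.096331134), np.float32(0.13818188), np.float32(0.09667015)])
[-0.001, -0.001, 0.001, 19.8, 326.6, -2.2]
```

The bin is within 0.5° of half a turn, at (0.5447, 0.2328). Now to view the carrier the same way.

apply_moves:
  steps:
    - [0,0,0,0,40,0,-1]
    - [0,0,0,0,80,0,-1]
    - [0,0,0,0,120,0,-1]
    - [0,0,0,0,160,0,-1]
    - [0,0,0,0,200,0,-1]
    - [0,0,0,0,240,0,-1]
    - [0,0,0,0,280,0,-1]
    - [0,0,0,0,320,0,-1]
    - [0,0,0,0,355,0,-1]
    - [0,0,0,0,385,0,-1]
    - [0,0,0,0,390,0,-1]
    - [0,0,0,0,390,0,-1]
    - [0,0,0,0,390,0,-1]

```text
time: 13.77
ee_pos: [0.4202, -0.1624, 0.3467]
eef_rot: [1.0, 0.001, -0.001, -0.001]
ft_force: [0.6, 0.1, -0.2]
width: 0.0005
grip_force: 0.0
```

```bash
python3 - <<'E'
from h import *
p,q=pose();print(p,r.read_state()['joint_positions'].round(2))
c=r.camera('wrist'); np.save('pics/w4.npy',c,allow_pickle=True)
print(rim(c,(.507,-.163),.068)); print(rim(c,(.507,-.163),.112,.08,.01))
cv2.imwrite('pics/w4.png',c['pixels'][...,::-1])
E
```

```text
[ 0.42018321 -0.16241125  0.34665008] [ 0.18 -0.1   0.08  1.68  0.01  1.56 -1.31]
(((510.79339599609375, -161.966064453125), (138.54209899902344, 97.741455078125), 84.39158630371094), (264, 54, 112, 88))
(((510.88336181640625, -162.32144165039062), (102.77003479003906, 14.2948579788208), 84.4388198852539), (275, 87, 88, 20))
```

View pics/w4.png

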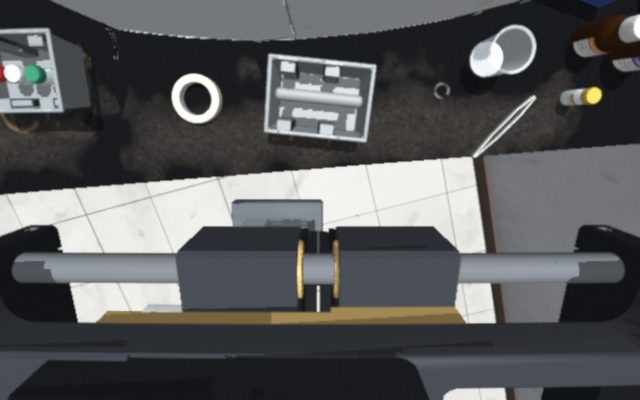

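The wrist view shows the carrier at (320,97), its bar at (319,97), card side towards me and about 5.6° clockwise. The machine face is close behind, and the gripper body, ±95 mm along the closing axis, would hit it. So I'll first draw the carrier about 40 mm towards the robot, with both fingertips inside its front wall.

```bash
python3 - <<'E'
from h import *
C=np.array([.5109,-.1621]); a=np.radians(-5.6); ex=np.array([np.cos(a),np.sin(a)]); ey=np.array([-ex[1],ex[0]])
q=C-.025*ex-.0085*ey; print(q,row([*q,.16],-95.6),row([*q,.055],-95.6), row([q[0]-.048,q[1],.055],-95.6))
E
```

```text
[ 0.48518986 -0.16811986] [-0.001, 0.001, 0.1, 65.0, 6.7, 186.9] [-0.001, 0.001, 0.1, 65.1, 6.8, 291.9] [-0.001, 0.001, 0.1, 17.1, 6.7, 291.9]
```

apply_moves:
  steps:
    - [0,0,0.05,20,2,35,-0.24]
    - [0,0,0.1,40,5,75,-0.24]
    - [0,0,0.1,60,6.5,115,-0.24]
    - [0,0,0.1,65,6.5,150,-0.24]
    - [0,0,0.1,65,6.5,180,-0.24]
    - [0,0,0.1,65,6.5,187,-0.24]
    - [0,0,0.1,65,6.5,187,-0.24]
    - [0,0,0.1,65,6.5,187,-0.24]

```text
time: 14.48
ee_pos: [0.4861, -0.1689, 0.1621]
eef_rot: [0.999, -0.049, 0.001, -0.0]
ft_force: [0.1, -0.1, 0.8]
width: 0.0324
grip_force: 0.0
```

```bash
python3 - <<'E'
from h import *
print(pose()[0],r.read_state()['width'],row([.4852,-.1681,.055],-95.6))
E
```

```text
[ 0.48610135 -0.16894994  0.16214754] 0.032401810986332366 [-0.001, -0.001, -0.0, -1.1, -0.7, 107.1]
```

apply_moves:
  steps:
    - [0,0,0,-1,-0.5,35,-0.24]
    - [0,0,0,-1,-0.5,70,-0.24]
    - [0,0,0,-1,-0.5,95,-0.24]
    - [0,0,0,-1,-0.5,106,-0.24]
    - [0,0,0,-1,-0.5,106,-0.24]
    - [0,0,0,-6,0,106,-0.24]
    - [0,0,0,-10,0.5,106,-0.24]
    - [0,0,0,-14,1,106,-0.24]
    - [0,0,0,-18,1.5,106,-0.24]
    - [0,0,0,-22,2,106,-0.24]
    - [0,0,0,-26,2.5,106,-0.24]
    - [0,0,0,-30,3,106,-0.24]
    - [0,0,0,-34,3.5,106,-0.24]
    - [0,0,0,-38,4,106,-0.24]
    - [0,0,0,-42,4.5,106,-0.24]
    - [0,0,0,-46,4.5,106,-0.24]
    - [0,0,0,-49,5,106,-0.24]
    - [0,0,0,-49,5,106,-0.24]
    - [0,0,0,-43,5,106,-0.24]

```text
time: 16.07
ee_pos: [0.4414, -0.1703, 0.0545]
eef_rot: [0.999, -0.05, -0.0, -0.0]
ft_force: [0.3, -0.9, 1.4]
width: 0.0329
grip_force: 0.7
```

```bash
python3 - <<'E'
from h import *
p=pose()[0];print(p,r.read_state()['width'],r.read_state()['ft_force'],row([.40,-.16,.35],-90))
E
```

```text
[ 0.44136754 -0.17030571  0.05454884] 0.032919817242759754 [ 0.34997955 -0.85900945  1.44790228] [-0.001, 0.001, -0.1, -42.5, -6.4, -295.4]
```

apply_moves:
  steps:
    - [0,0,0,0,0,-20,-0.24]
    - [0,0,0,0,0,-50,-0.24]
    - [0,0,0,0,0,-85,-0.24]
    - [0,0,0,0,0,-120,-0.24]
    - [0,0,-0.05,-20,-3,-160,0.2]
    - [0,0,-0.1,-42,-6,-200,0.2]
    - [0,0,-0.1,-42,-6,-240,0.2]
    - [0,0,-0.1,-42,-6,-275,0.2]
    - [0,0,-0.1,-42,-6,-295,0.2]
    - [0,0,-0.1,-42,-6,-295,0.2]
    - [0,0,-0.1,-42,-6,-295,0.2]
    - [0,0,-0.1,-42,-6,-295,0.2]

```text
time: 17.07
ee_pos: [0.4009, -0.1602, 0.3487]
eef_rot: [1.0, 0.0, -0.001, -0.001]
ft_force: [-0.3, 0.2, -0.7]
width: 0.0522
grip_force: 0.0
```

```bash
python3 - <<'E'
from h import *
p,q=pose();print(p,r.read_state()['joint_positions'].round(2))
c=r.camera('wrist'); np.save('pics/w5.npy',c,allow_pickle=True)
k=rim(c,(.472,-.163),.068); b=rim(c,(.472,-.163),.112,.08,.01); print(k);print(b)
P=cloud(c); m=(abs(P[...,1]+.16)<.06)&(P[...,2]>.12)&(P[...,0]>.54); print('machine',np.percentile(P[m][:,0],[1,5,50]))
C=np.array(b[0][0])/1000; yaw=b[0][2]-90
print(yaw, row([*C,.20],yaw), row([*C,.086],yaw))
E
```

```text
[ 0.40086336 -0.16023686  0.34867722] [ 0.19 -0.14  0.08  1.71  0.01  1.57 -1.31]
(((474.3209533691406, -162.91358947753906), (138.5923309326172, 97.55672454833984), 84.03136444091797), (267, 68, 111, 87))
(((474.7591857910156, -162.87298583984375), (102.28448486328125, 13.979805946350098), 84.12974548339844), (278, 102, 86, 20))
machine [0.58748381 0.58764451 0.58840649]
-5.8702545166015625 [-0.003, 0.001, -1.467, 74.4, 2.9, 148.1] [-0.003, 0.001, -1.467, 74.7, 3.1, 262.1]
```

The carrier is now at (0.4745, -0.1629), yaw -5.9°. The gripper body clears the machine by about 14 mm. Moving in to grasp.

apply_moves:
  steps:
    - [0,0,-0.12,10,0,12,0.2]
    - [0,0,-0.24,20,1,25,0.2]
    - [0,0,-0.36,30,1,38,0.2]
    - [0,0,-0.48,40,2,50,0.2]
    - [0,0,-0.6,50,2,63,0.2]
    - [0,0,-0.72,60,3,75,0.2]
    - [0,0,-0.84,70,3,88,0.2]
    - [0,0,-0.96,74,3,100,0.2]
    - [0,0,-1.08,74.5,3,112,0.2]
    - [0,0,-1.2,74.5,3,125,0.2]
    - [0,0,-1.32,74.5,3,137,0.2]
    - [0,0,-1.44,74.5,3,148,0.2]
    - [0,0,-1.467,74.5,3,148,0.2]
    - [0,0,-1.467,74.5,3,148,0.2]
    - [0,0,-1.467,74.5,3,148,0.2]

```text
time: 18.37
ee_pos: [0.475, -0.1631, 0.2007]
eef_rot: [0.743, 0.669, -0.0, -0.001]
ft_force: [0.5, 0.6, 1.0]
width: 0.0521
grip_force: 0.0
```

```bash
python3 - <<'E'
from h import *
print(pose()[0],r.read_state()['joint_positions'].round(2), row([.4746,-.1629,.086],-5.9))
E
```

```text
[ 0.47500271 -0.16305149  0.20073457] [ 0.16  0.08  0.08  1.81 -0.01  1.26  0.14] [-0.002, -0.001, -0.002, 0.0, -0.2, 114.7]
```

apply_moves:
  steps:
    - [0,0,0,0,0,30,0.2]
    - [0,0,0,0,0,60,0.2]
    - [0,0,0,0,0,85,0.2]
    - [0,0,0,0,0,105,0.2]
    - [0,0,0,0,0,114,0.2]
    - [0,0,0,0,0,114,0.2]
    - [0,0,0,0,0,114,0.2]

```text
time: 18.95
ee_pos: [0.4758, -0.1631, 0.0882]
eef_rot: [0.743, 0.67, 0.0, -0.0]
ft_force: [0.6, 0.5, -1.0]
width: 0.0523
grip_force: 0.0
```

apply_moves:
  steps:
    - [0,0,0,0,0,0,-0.3]
    - [0,0,0,0,0,0,-0.5]
    - [0,0,0,0,0,0,-0.6]
    - [0,0,0,0,0,0,-0.7]
    - [0,0,0,0,0,0,-1]
    - [0,0,0,0,0,0,-1]
    - [0,0,0,0,0,0,-1]
    - [0,0,0,0,0,0,-1]
    - [0,0,0,0,0,0,-1]
  force: 25

```text
time: 19.7
ee_pos: [0.4753, -0.163, 0.0877]
eef_rot: [0.743, 0.67, 0.0, -0.0]
ft_force: [-2.0, 0.0, 1.7]
width: 0.014
grip_force: 25.0
```

```bash
python3 - <<'E'
from h import *
s=r.read_state(); print(pose()[0],s['width'],s['grip_force'],s['ft_force'],pose()[1].as_matrix()[:,1])
E
```

```text
[ 0.47529917 -0.16301946  0.08765271] 0.014000388622322557 24.99458659440279 [-1.98310277e+00  1.62587508e-03  1.67591346e+00] [ 9.94698864e-01 -1.02829607e-01 -4.92065005e-04]
```

Bar gripped flat (14.0 mm). Lifting and carrying it over.

apply_moves:
  steps:
    - [0,0,0,0,0,-8,-1]
    - [0,0,0,0,0,-22,-1]
    - [0,0,0,0,0,-45,-1]
    - [0,0,0,0,0,-70,-1]
    - [0,0,0,0,0,-95,-1]
    - [0,0,0,0,0,-115,-1]
    - [0,0,0,0,0,-130,-1]
    - [0,0,0,0,0,-130,-1]

```text
time: 20.37
ee_pos: [0.4769, -0.1635, 0.221]
eef_rot: [0.743, 0.67, 0.002, 0.002]
ft_force: [0.9, -0.1, -2.8]
width: 0.0139
grip_force: 25.0
```

```bash
python3 - <<'E'
from h import *
s=r.read_state(); print(pose()[0],s['width'],s['grip_force'],s['ft_force'])
print(row([.4753,.2328,.22],0),row([.5453,.2328,.22],0))
E
```

```text
[ 0.47687403 -0.1635288   0.22104329] 0.013881620466029225 24.993685008957982 [ 0.92201151 -0.11839428 -2.76699202]
[0.005, 0.0, -0.103, 394.1, -42.3, 0.9] [0.005, 0.0, -0.103, 401.3, 27.3, 1.3]
```

apply_moves:
  steps:
    - [0,0,0,10,-1,0,-1]
    - [0,0,0,28,-3,0,-1]
    - [0,0,-0.01,54,-6,0,-1]
    - [0,0,-0.02,82,-9,0,-1]
    - [0,0,-0.03,110,-12,0,-1]
    - [0,0,-0.04,138,-15,0,-1]
    - [0,0,-0.05,166,-18,0,-1]
    - [0,0,-0.06,194,-21,0,-1]
    - [0,0,-0.07,222,-24,0,-1]
    - [0,0,-0.08,250,-27,0,-1]
    - [0,0,-0.09,278,-30,0,-1]
    - [0,0,-0.1,306,-33,0,-1]
    - [0,0,-0.103,334,-36,0,-1]
    - [0,0,-0.103,360,-39,0,-1]
    - [0,0,-0.103,380,-40,0,-1]
    - [0,0,-0.103,394,-35,0,-1]
    - [0,0,-0.103,398,-15,0,-1]
    - [0,0,-0.103,400,10,0,-1]
    - [0.005,0,-0.103,401,27,0,-1]
    - [0.005,0,-0.103,401,27,0,-1]

```text
time: 22.03
ee_pos: [0.545, 0.2321, 0.2152]
eef_rot: [0.708, 0.706, -0.003, -0.003]
ft_force: [0.2, -0.4, -3.1]
width: 0.0138
grip_force: 25.0
```

```bash
python3 - <<'E'
from h import *
s=r.read_state(); p,q=pose(); print(p,q.as_matrix().round(4).tolist(),s['width'],s['ft_force'],s['joint_positions'].round(2))
for n in ('top','scene'):
    c=r.camera(n); np.save(f'pics/{n}5.npy',c,allow_pickle=True)
    if n=='scene': cv2.imwrite('pics/s5.png',cv2.resize(c['pixels'][130:290,170:370],None,fx=3.5,fy=3.5,interpolation=cv2.INTER_CUBIC)[...,::-1])
E
```

```text
[0.54504388 0.23214742 0.2151539 ] [[0.0019, 1.0, -0.0077], [1.0, -0.0019, -0.0004], [-0.0004, -0.0077, -1.0]] 0.01379806616618828 [ 0.21438355 -0.36794687 -3.08203002] [-0.26  0.28 -0.26  1.54  0.07  1.33 -0.53]
```

View pics/s5.png

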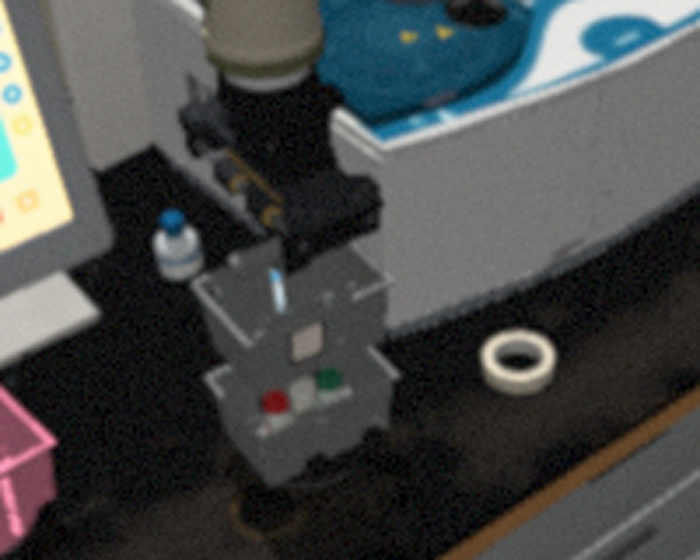

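The scene crop shows the carrier held over the bin at (300,310), its card at (307,340) towards the robot. The caps are upright below at (275,400), (303,393) and (328,380). I'll correct the small tilt and lower it, watching the force.

```bash
python3 - <<'E'
from h import *
p,q=pose(); print(p,q.as_matrix()[:,2]); T=[.5453,.2328]
print(row([*T,.183],0),row([*T,.1687],0))
for n in('scene5','top5'):
    c=np.load(f'pics/{n}.npy',allow_pickle=True).item()
    try: print(n,'bin',rim(c,(.545,.233),.088),'car',rim(c,(.545,.233),.195))
    except Exception as e: print(e)
E
```

```text
[0.54253906 0.23321292 0.21577615] [-8.41909396e-03  2.17595309e-04 -9.99964535e-01]
[-0.008, -0.0, 0.0, -0.4, 3.0, 32.8] [-0.008, -0.0, 0.0, -0.4, 3.2, 47.1]
scene5 bin (((537.2030639648438, 234.93931579589844), (138.15232849121094, 103.6971435546875), 89.32835388183594), (229, 230, 55, 28)) car (((534.3263549804688, 234.0216064453125), (138.76055908203125, 104.98816680908203), 88.80525970458984), (224, 200, 59, 31))
top5 bin (((541.1392211914062, 174.03466796875), (18.950422286987305, 95.42963409423828), 89.35973358154297), (275, 193, 6, 26)) car (((541.0709838867188, 186.91358947753906), (42.68854904174805, 93.02691650390625), 89.39888000488281), (265, 190, 13, 27))
```

apply_moves:
  steps:
    - [-0.004,0,0,0,2,5,-1]
    - [-0.008,0,0,0,3,12,-1]
    - [-0.008,0,0,0,3,18,-1]
    - [-0.008,0,0,0,3,24,-1]
    - [-0.008,0,0,0,3,24,-1]
    - [-0.008,0,0,0,3,24,-1]
    - [-0.008,0,0,0,3,24,-1]
    - [-0.008,0,0,0,3,24,-1]

```text
time: 22.8
ee_pos: [0.5466, 0.2331, 0.1943]
eef_rot: [0.707, 0.707, 0.002, 0.001]
ft_force: [-0.3, -0.1, -2.6]
width: 0.0138
grip_force: 25.0
```

```bash
python3 - <<'E'
from h import *
for i in range(2):
    p,q=pose(); print(p,q.as_matrix()[:,1:].round(4).tolist()); 
    c=r.camera('scene')
print('bin',rim(c,(.545,.233),.088)[0],'car',rim(c,(.545,.233),p[2]-.0197)[0])
print(row([.5453,.2328,.183],0),row([.5453,.2328,.1687],0))
E
```

```text
[0.54663402 0.23306438 0.19432639] [[1.0, 0.0036], [-0.0, 0.0013], [0.0036, -1.0]]
[0.5466032  0.23308919 0.19432124] [[1.0, 0.0036], [0.0, 0.0013], [0.0036, -1.0]]
bin ((536.2489624023438, 234.71243286132812), (139.05531311035156, 103.6552963256836), 88.37330627441406) car ((537.580322265625, 234.24913024902344), (138.65121459960938, 107.21965789794922), 89.68962097167969)
[0.004, -0.001, 0.0, -0.3, -1.3, 11.3] [0.004, -0.001, 0.0, -0.3, -1.4, 25.6]
```

apply_moves:
  steps:
    - [0.002,0,0,0,-1,3,-1]
    - [0.004,0,0,0,-1.3,7,-1]
    - [0.004,0,0,0,-1.3,11,-1]
    - [0.004,0,0,0,-1.3,14,-1]
    - [0.004,0,0,0,-1.3,17,-1]
    - [0.004,0,0,0,-1.3,20,-1]
    - [0.004,0,0,0,-1.3,22,-1]
    - [0.004,0,0,0,-1.3,22,-1]
    - [0.004,0,0,0,-1.3,22,-1]

```text
time: 23.65
ee_pos: [0.5452, 0.233, 0.1718]
eef_rot: [0.707, 0.707, -0.0, -0.001]
ft_force: [-0.6, 0.0, -3.9]
width: 0.0142
grip_force: 25.0
```

```bash
python3 - <<'E'
from h import *
s=r.read_state();p,q=pose(); print(p,q.as_matrix()[:,1:].round(4).tolist(),s['ft_force'],s['torque']); 
E
```

```text
[0.54518937 0.23296202 0.17181895] [[1.0, -0.0011], [0.0, 0.001], [-0.0011, -1.0]] [-0.57968962  0.02854575 -3.94584531] [ 0.01667454 -0.09377791 -0.02438215]
```

apply_moves:
  steps:
    - [0,0,0,0,0,1,-1]
    - [0,0,0,0,0,2,-1]
    - [0,0,0,0,0,2.8,-1]
    - [0,0,0,0,0,3.2,-1]
    - [0,0,0,0,0,3.2,-1]
    - [0,0,0,0,0,3.2,-1]

```text
time: 24.15
ee_pos: [0.5452, 0.233, 0.1687]
eef_rot: [0.707, 0.707, 0.0, -0.001]
ft_force: [0.8, 1.0, -2.8]
width: 0.0139
grip_force: 25.0
```

```bash
python3 - <<'E'
from h import *
s=r.read_state();p,q=pose(); print(p,q.as_matrix()[:,1:].round(4).tolist(),s['ft_force'],s['torque']); 
E
```

```text
[0.54522709 0.23303202 0.1687377 ] [[1.0, -0.0009], [0.0, 0.0011], [-0.0009, -1.0]] [ 0.82359978  0.99813621 -2.84468583] [ 0.03084702 -0.07564145 -0.03209448]
```

apply_moves:
  steps:
    - [0,0,0,0,0,0.5,-1]
    - [0,0,0,0,0,1,-1]
    - [0,0,0,0,0,1,-1]
    - [0,0,0,0,0,1,-1]

```text
time: 24.48
ee_pos: [0.5453, 0.2332, 0.1686]
eef_rot: [0.707, 0.707, 0.0, -0.001]
ft_force: [-3.9, 0.0, 4.2]
width: 0.0137
grip_force: 25.0
```

apply_moves:
  steps:
    - [0,0,0,0,0,0.4,-1]
    - [0,0,0,0,0,0.8,-1]
    - [0,0,0,0,0,0.8,-1]
    - [0,0,0,0,0,0.8,-1]

```text
time: 24.82
ee_pos: [0.5454, 0.2333, 0.1686]
eef_rot: [0.707, 0.707, 0.001, -0.0]
ft_force: [-5.0, -2.1, 10.7]
width: 0.0138
grip_force: 25.0
```

Contact is exactly at the shelf height (TCP z 0.1686). I'll ease off, release, rise and check.

apply_moves:
  steps:
    - [0,0,0,0,0,-1,-1]
    - [0,0,0,0,0,-1.2,-1]
    - [0,0,0,0,0,-1.2,-0.6]
    - [0,0,0,0,0,-1.2,-0.5]
    - [0,0,0,0,0,-1.2,-0.3]
    - [0,0,0,0,0,-1.2,-0.1]
    - [0,0,0,0,0,-1.2,0.1]
    - [0,0,0,0,0,-1.2,0.1]
    - [0,0,0,0,0,-1.2,0.1]
    - [0,0,0,0,0,-1.2,0.1]
    - [0,0,0,0,0,-8,0.1]
    - [0,0,0,0,0,-20,0.1]
    - [0,0,0,0,0,-45,0.1]
    - [0,0,0,0,0,-80,0.1]
    - [0,0,0,0,0,-115,0.1]
    - [0,0,0,0,-30,-150,0.1]
    - [0,0,0,0,-70,-180,0.1]
    - [0,0,0,0,-110,-190,0.1]
    - [0,0,0,0,-120,-190,0.1]
    - [0,0,0,0,-120,-190,0.1]

```text
time: 26.48
ee_pos: [0.4222, 0.2344, 0.3614]
eef_rot: [0.706, 0.708, 0.003, 0.0]
ft_force: [0.2, -0.9, -0.5]
width: 0.048
grip_force: 0.0
```

```bash
python3 - <<'E'
from h import *
s=r.read_state();print(pose()[0],s['ft_force'],s['width'])
c=r.camera('scene'); P=cloud(c)
print('bin',rim(c,(.545,.233),.088)[0],'car',rim(c,(.545,.233),.149)[0])
m=(abs(P[...,0]-.545)<.055)&(abs(P[...,1]-.233)<.075)&(abs(P[...,2]-.149)<.006); q=P[m]; A=np.c_[q[:,:2]-[.545,.233],np.ones(len(q))]; print('rim plane slope/height',np.linalg.lstsq(A,q[:,2],rcond=None)[0],len(q))
cv2.imwrite('pics/s6.png',cv2.resize(c['pixels'][130:290,170:370],None,fx=3.5,fy=3.5,interpolation=cv2.INTER_CUBIC)[...,::-1])
t=r.camera('top'); print('top car',rim(t,(.545,.233),.149)[0])
E
```

```text
[0.42223055 0.23439998 0.36135836] [ 0.20951159 -0.89226307 -0.52178791] 0.047970940126145376
bin ((538.3350830078125, 234.8861083984375), (110.9811019897461, 136.8136749267578), 0.13857002556324005) car ((535.9864501953125, 235.12200927734375), (136.80990600585938, 107.09490966796875), 89.5748291015625)
rim plane slope/height [-0.00711971  0.00301111  0.1473966 ] 230
top car ((542.5892944335938, 234.16171264648438), (136.43968200683594, 95.4522705078125), 88.8779296875)
```

View pics/s6.png

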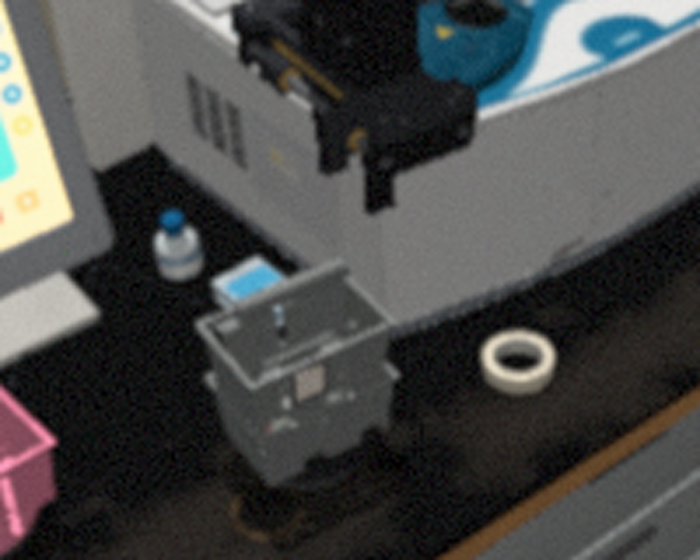

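The picture shows the carrier seated level in the bin at (295,370), with its card at (310,382) towards the robot. The tape is unmoved at (518,362) and the gripper is clear above. The carrier rim measures 0.147 m high and level within 0.4°, matching the 0.149 m expected on the shelves. Handing in.

```bash
python3 -c "
from bench import r
print(r.close_job())"
```

```text
the job is handed in; nothing more can be done
None
```

The bin is turned half a turn (measured within about 0.5°) and the carrier is released on its shelves, level within about 0.4° and card towards you; I drew it about 36 mm forward before lifting because the machine behind left no room for the gripper, the vials were upright when last visible, and the job was handed in at about 27 s.

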